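# Take the milled block out of the tilted vise

## Task

Slide the jaw of the tilted vise fully open, then lift the finished block out and set it down upright on its foot, not dropped, in the middle of the empty red tray, its length along the tray's length. Leave the jaw open and the other block and the things on the bench where they are.

Things in the scene. Friction and masses are not known exactly. Their poses are not given: they have to be found in the camera images.
- block: the finished part, a milled aluminium block in the vise, 0.4 kg: a foot 80 (x) x 44 (y) x 14 mm (z) and on it, centred, an upright web 80 (x) x 24 (y) mm rising to 60 mm over the underside. Origin: centre of the underside; z out of the foot. In the vise it leans 30 degrees with the bed. Grip the web across its 24 mm, 30 to 60 mm over the underside, above the jaws
- vise: steel vise with a bed sloping 30 degrees (0.52 rad), low end at -x, towards the robot. Origin on the table, y along the jaw's slide (level), z vertical. Base 150 x 170 mm; bed 120 mm along the slope, from y = -60 to +125 mm. Fixed jaw on the block's -y side, 22 mm high over the bed; a 12 mm high stop at the bed's low end, just below the block
- seat (a point): point on the vise bed where the centre of the block's underside sits, 60 mm over the table
- jaw (a joint): sliding jaw on the block's +y side: 0 shut (start: 0 to 3 mm), grows as it slides level along the vise's +y, away from the block, to 0.045 m fully open; 3 N of friction, stays where left. Its lip, 16 to 29 mm over the bed, hangs over the block's foot, so that the block cannot be lifted until it is open. 90 mm long along the slope; shut, it spans 15 to 73 mm in y from the seat
- jaw_handle (a point): grip point on the jaw's handle, an upright steel plate 44 mm (along the slope) x 12 mm (along the slide) that stands square to the sloping bed on the jaw, from 29 to 64 mm over the bed; this point is on its middle, 52 mm over the bed. Handle and block's web are 37 mm apart when shut
- tray_empty: the empty one of two like red open trays, 160 (x) x 110 (y) mm outside, 22 mm high, walls and floor 5 mm thick; fixed to the table. Origin: centre of the underside
- tray_used: the other red tray, of the same size, that holds a finished block already
- other_block: a block just like the finished part, standing in the other tray; leave it alone
- screwdriver: screwdriver lying beside the vise, 170 mm long; leave it alone
- loupe: black magnifier, a round 40 mm tall and 46 mm wide thing standing behind the vise; leave it alone
- bottle: white closed bottle, 120 mm tall, 52 mm across, standing at the back; leave it alone
- bit_case: blue case with a clear lid, 65 x 100 x 38 mm, lying at the back; leave it alone
- caliper: steel caliper with a black head, 160 mm long, 14 mm high, lying in front; leave it alone
There are look-alikes about, which are no part of the job. Leave any turquoise look-alike of the block alone.

How it is judged (in metres and radians):
On the way, in this order (a step that is already met when the one before it is completed fails the run):
1. the jaw is slid fully open (to within 7 mm) while the block still sits in the vise (value of joint jaw above 0.038 m and distance between block and seat below 0.025 m), for 0.2 s.
2. the block is lifted clear of the open vise (value of joint jaw above 0.035 m and distance between block and seat above 0.06 m and contact force between block and vise below 0.1 N), for 0.1 s.
At the end, for the whole second after the job is handed in: The block stands released and at rest on its foot on the floor of the empty tray, upright within 0.08 rad, its centre within 25 mm along and 20 mm across of the tray's centre, its length along the tray's within 15 degrees (either way round); the jaw is still open (at least 35 of 45 mm) (x of block in the frame of tray_empty between -0.025 and 0.025 m and y of block in the frame of tray_empty between -0.02 and 0.02 m and z of block in the frame of tray_empty below 0.009 m and angle between block's own z axis and vertical below 0.08 rad and angle between the x axis of block and the x axis of tray_empty, either way round below 0.26 rad and linear speed of block below 0.02 m/s and contact force between block and the fingers below 0.1 N and value of joint jaw above 0.035 m); the robot touches nothing.
It fails at once if the block is dropped (falls free faster than 0.45 m/s, about 10 mm of fall) (contact force between block and the fingers below 0.05 N and linear speed of block above 0.45 m/s).
It fails at once if the other block is moved by more than 15 mm (distance of other_block from where it was at the start of the episode above 0.015 m).
It fails at once if the screwdriver, loupe, bottle, bit case or caliper is moved by more than 25 mm (distance of any of screwdriver, loupe, bottle, bit_case, caliper from where it was at the start of the episode above 0.025 m).
It also fails if it takes over 45 s, if anything falls off the work surface, if the arm or the gripper's body presses on something with over 40 N, if the wrist force passes 120 N, or if a joint passes its speed limit or range.

## Robot

A 6-joint arm with a two-finger parallel gripper is mounted at the origin on the work surface. World frame = base frame: x ahead of the robot, y to its left, z up, the work surface at z = 0. Lengths are in mm, angles in rad, forces in N, time in s.
With the tool pointing down it reaches from about 250 to 800 mm from the base axis. Payload 3.9 kg.
Tool frame: the origin (TCP) lies at the very end of the fingers, on their centre line; the grasp point (between the pads) lies 19 mm behind it; z points along the fingers, y is the line along which they close (so a half turn about z gives the same grasp; the last joint's range is limited). The gripper opens to 85 mm and grips with 20 to 120 N. Pads are 22 mm wide; open, the fingers measure 114 mm over their backs; the gripper's body (76 mm by 85 mm) begins 54 mm behind the grasp point. The pads swing forward as they close: fully open they stand 13 mm farther back than shut.
Start: joints at [-1.162, 0.26, -0.138, 1.173, 0, 1.571], TCP at [208.686, -481.731, 231.304] pointing down, gripper open.
Joint ranges: [-2.78, 2.78], [-0.83, 1.72], [-1.28, 1.37], [-1.9, 2.12], [-1.57, 1.48], [-3.14, 3.14]. Speed limits (rad/s): [2.57, 2.57, 3.14, 3.14, 3.14, 3.14].

## Interface

Orientations are given as a rotation vector (axis times angle).
In Python, from plant import bot gives the robot as it stands. Calls block until the motion is done:
- bot.goto(position, orientation): joint-space move of the TCP to a pose.
- bot.move_straight(position, rotation=None, max_speed=150): straight line of the TCP; rotation=None keeps the orientation; max_speed is the mean speed in mm/s.
- bot.move_j(angles): joint-space move.
- bot.grip(opening, grasp_force=None): finger opening in mm; grasp_force is the grip in N (None keeps the last); returns when the fingers have stopped.
- bot.wait(seconds).
- bot.inverse_kinematics(position, orientation): joint angles nearest the present ones, or None.
- bot.camera(name): name is "side" or "top"; returns (picture, depth): 480x640x3 uint8, red, green, blue; 480x640 float32, mm along the optical axis (not along the pixel's ray), 0 where there is no reading.
- bot.camera_info(name): a dict with "K" (3x3 intrinsics, pixels), "position" and "attitude" of the camera in the world. Camera axes: x right, y down, z forward; pixel columns grow to the right and rows downward; lengths in mm; the calibration is good to about 2 mm. A picture is of the moment at which its call begins. camera_info takes no time and is no camera call.
A pose or a line that the arm cannot do raises bot.PlanningError and nothing moves.
- bot.finish_job(): hands the job in; it is judged then, once.
Trained networks look in the newest picture that a camera, given by its name, has taken for a name from the list of things; names that differ only in an ending like _2 or _b are one class to them, and where a whole thing is asked for, a point or a joint stands for the part that bears it (a point fixed in the world has none). Each returns a list of dicts, best first, with "score" (0 to 1); they miss things now and then, are a little off and sometimes report something else, mostly with a low value. They report only what shows in the picture. A call takes as long as a camera call. They do not tell look-alikes from the thing itself.
- bot.silhouettes(camera, label): "mask" (480x640 bool, what is visible of it) and "box" ([left, top, right, bottom] in pixels, round what is visible of it).
- bot.pinpoint(camera, label): "pixel" ([column, row] in pixels: a listed point, or the origin of a listed thing).
Readings, each from a call of its own:
- bot.get_clock(): time.
- bot.get_joints(): joint angles.
- bot.get_joint_vel(): joint speeds.
- bot.get_joint_efforts(): joint torques, N m.
- bot.get_tool_pos(): TCP position.
- bot.get_eef_rot(): TCP orientation.
- bot.get_force(): force on the tool from outside, world axes, zero at the start.
- bot.get_torque(): the same for the moment, N m.
- bot.get_grip_width(): finger opening in mm.
- bot.get_grasp_force(): force on a finger pad.
Only numpy, scipy, OpenCV 4.12 (cv2) and the standard library are available. Lean on these libraries where they do the work, as an engineer would, in place of code of your own. Each camera call takes 0.05 s, during which the arm holds its last target. There are 200 camera calls.

## Working session

There is one attempt and no reset: what is moved stays moved. The work goes in short steps, each a Python script; the robot and the scene stay as the last script left them, time stands still between calls to the robot, and variables do not carry over. Pictures are saved under pics/ and viewed, at most 10 in all, crops included, and the job is handed in when it is done.

```bash
ls; mkdir -p pics
cat > h.py <<'E'
from plant import bot
import numpy as np, cv2
from scipy.spatial.transform import Rotation as R
def info(c):
    i=bot.camera_info(c); a=np.array(i["attitude"],float)
    Rm=a if a.shape==(3,3) else R.from_rotvec(a).as_matrix()
    return np.array(i["K"]),np.array(i["position"],float),Rm
def cloud(c,depth):
    K,p,Rm=info(c); v,u=np.mgrid[:480,:640]
    P=np.stack([(u-K[0,2])/K[0,0]*depth,(v-K[1,2])/K[1,1]*depth,depth],-1)
    return P@Rm.T+p
def proj(c,X):
    K,p,Rm=info(c); q=(np.atleast_2d(X)-p)@Rm@K.T
    return q[:,:2]/q[:,2:]
E
python3 - <<'E'
from h import *
for c in ("top","side"):
    print(bot.camera_info(c))
    im,d=bot.camera(c); cv2.imwrite(f"pics/{c}0.png",im[...,::-1]); np.savez(f"{c}0.npz",im=im,d=d)
    C=cloud(c,d)
    for l in ("block","vise","jaw","tray_empty","tray_used","other_block"):
        for s in bot.silhouettes(c,l)[:4]:
            m=s["mask"]&(d>0); print(c,l,round(s["score"],2),np.round(s["box"]),np.round(np.median(C[m],0)) if m.any() else None)
    for l in ("block","seat","jaw_handle","tray_empty","vise"):
        for s in bot.pinpoint(c,l)[:4]:
            u,v=np.round(s["pixel"]).astype(int); print(c,"pt",l,round(s["score"],2),u,v,np.round(C[v,u]))
print(bot.get_clock())
E
```

```text
pics
{'K': array([[520.95893532,   0.        , 322.41854556],
       [  0.        , 520.95893532, 234.80326426],
       [  0.        ,   0.        ,   1.        ]]), 'position': array([ 463.30151149,    4.65775029, 1033.40875418]), 'attitude': array([-2.19341722,  2.15638752, -0.12524359])}
top block 0.64 [210. 218. 255. 269.] [543. 170.  31.]
top block 0.61 [333. 210. 360. 265.] [564. -46. 103.]
top vise 0.58 [279. 185. 388. 272.] [578.  -4.  78.]
top jaw 0.81 [301. 197. 338. 251.] [574.  -0.  93.]
top tray_empty 0.69 [102. 206. 184. 300.] [528. 343.   7.]
top tray_empty 0.69 [474. 249. 511. 296.] [ 501. -328.   58.]
top tray_used 0.85 [450. 224. 524. 308.] [ 518. -322.    7.]
top other_block 0.72 [475. 249. 509. 294.] [ 501. -328.   61.]
top pt block 0.72 344 230 [566. -44. 125.]
top pt block 0.56 245 239 [557. 144.  14.]
top pt block 0.41 298 334 [374.  37.   6.]
top pt block 0.31 336 164 [703. -31.  43.]
top pt seat 0.65 342 225 [574. -40. 125.]
top pt jaw_handle 0.59 315 234 [558.   7. 120.]
top pt jaw_handle 0.38 343 232 [563. -43. 121.]
top pt jaw_handle 0.16 486 272 [ 500. -3
[... 411 characters left out ...]
 351. 258.] [554. -36. 103.]
side block 0.95 [247. 315. 300. 352.] [540. 176.  29.]
side vise 0.65 [261. 207. 366. 307.] [566.  20.  61.]
side jaw 0.61 [287. 226. 337. 276.] [568.  17.  87.]
side tray_empty 0.75 [159. 359. 269. 474.] [526. 342.   5.]
side tray_used 0.68 [373. 174. 451. 222.] [ 515. -310.    7.]
side other_block 0.89 [402. 178. 436. 212.] [ 500. -325.   40.]
side pt block 0.64 326 242 [566. -35.  76.]
side pt block 0.58 276 319 [547. 154.  41.]
side pt seat 0.8 324 239 [571. -35.  82.]
side pt jaw_handle 0.65 316 244 [556.  13. 118.]
side pt jaw_handle 0.37 215 411 [530. 341.   5.]
side pt tray_empty 0.65 216 413 [526. 342.   5.]
side pt vise 0.84 328 259 [540.  -6.  68.]
1.2
```

Run:
```python
import cv2
for n,(a,b,c,d) in {"top":(170,320,180,420),"side":(180,360,200,420)}.items():
    im=cv2.imread(f"pics/{n}0.png")[a:b,c:d]; cv2.imwrite(f"pics/{n}c.png",cv2.resize(im,None,fx=3.3,fy=3.3,interpolation=cv2.INTER_CUBIC))
```

```text
(no output)
```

View pics/top0.png

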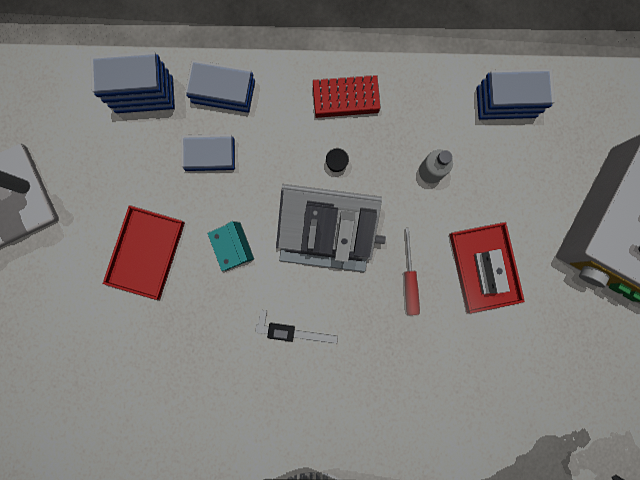

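View pics/topc.png

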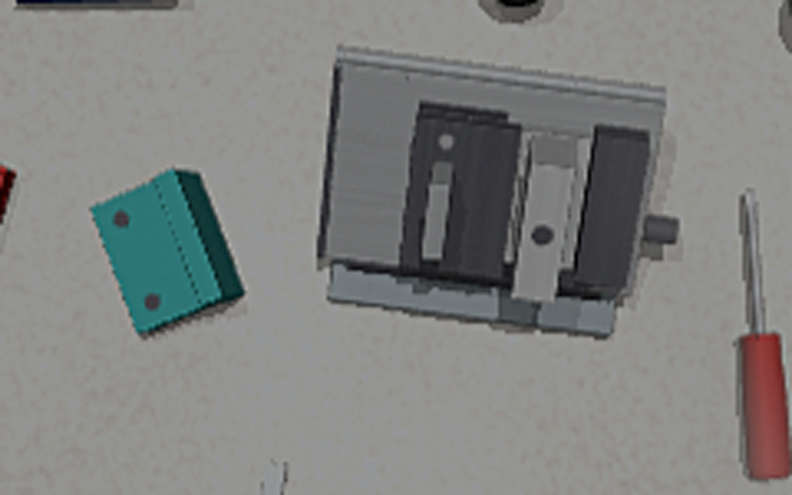

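View pics/sidec.png

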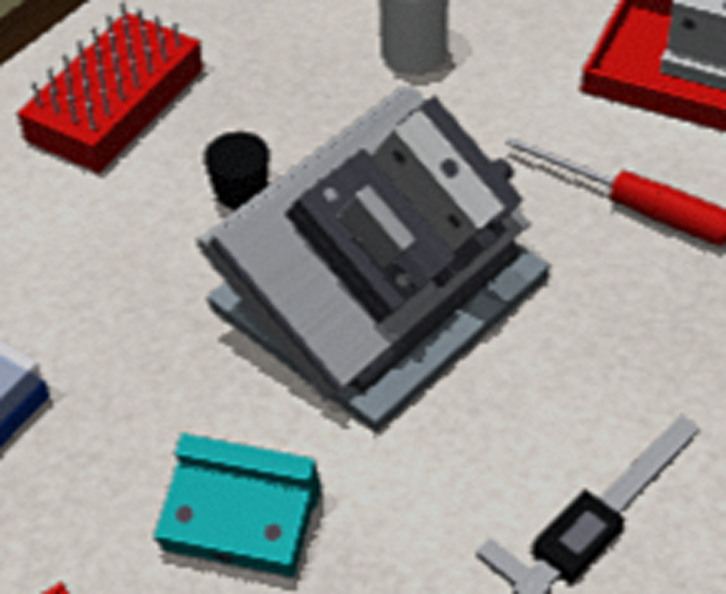

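The grey block in the vise is at top px (345,235). It could be confused with the turquoise look-alike at (230,245) and the other block in the used tray at (490,272). By the description, the target is the one in the vise: its web lies between the fixed jaw at (365,235) and the sliding jaw at (320,230), whose bright handle is at about (313,237). The empty tray is at (145,253). Next I'll measure the vise frame from depth.

```bash
cat > fit.py <<'E'
from h import *
D={c:np.load(f"{c}0.npz") for c in("top","side")}
C={c:cloud(c,D[c]["d"]) for c in D}
P=C["top"][192:258,284:298].reshape(-1,3); P=P[P[:,2]>15]
for _ in range(5):
    c=P.mean(0); n=np.linalg.svd(P-c)[2][2]; n*=np.sign(n[2]); r=(P-c)@n; P=P[abs(r)<max(2*r.std(),1)]
print("bed c",c.round(1),"n",n.round(3),"tilt",np.degrees(np.arccos(n[2])).round(2),"yaw",np.degrees(np.arctan2(-n[1],-n[0])).round(2),"res",r.std().round(2),len(P))
# box-edge yaw: web top & handle top in the bed plane
for cam in("top","side"):
    A=C[cam][170:320,240:420].reshape(-1,3); h=(A-c)@n
    A=A[(D[cam]["d"][170:320,240:420].ravel()>0)&(abs(A[:,0]-570)<110)&(abs(A[:,1])<130)]; h=(A-c)@n
    yaw=np.arctan2(-n[1],-n[0]); t=np.array([-np.sin(yaw),np.cos(yaw),0]); s=np.cross(t,n)
    for nm,lo,hi,f in(("web",57,62,lambda q:q<-20),("handle",61.5,68,lambda q:q>-20)):
        k=(h>lo)&(h<hi)&f(A[:,1]); B=A[k]
        if len(B)<10: print(cam,nm,len(B));continue
        uv=np.stack([(B-c)@s,(B-c)@t],1).astype(np.float32)
        (ct,sz,an)=cv2.minAreaRect(uv); w=c+ct[0]*s+ct[1]*t+n*np.median(h[k])
        print(cam,nm,len(B),"h",np.median(h[k]).round(1),"rect",np.round(sz,1),round(an,1),"centre",w.round(1), "yawdeg",np.degrees(yaw).round(2))
    print(cam,np.histogram(h,bins=np.arange(-4,76,4))[0])
# tray
for cam in("top","side"):
    A=C[cam].reshape(-1,3); im=D[cam]["im"].reshape(-1,3).astype(int)
    k=(im[:,0]>2.2*im[:,1])&(im[:,0]>50)&(A[:,1]>260)&(A[:,1]<430)&(abs(A[:,0]-525)<130)&(D[cam]["d"].ravel()>0)
    B=A[k]; r=cv2.minAreaRect(B[:,:2].astype(np.float32)); print(cam,"tray",k.sum(),np.round(r[0],1),np.round(r[1],1),round(r[2],1),"z",np.percentile(B[:,2],[5,50,95]).round(1))
    B=B[B[:,2]>17]; r=cv2.minAreaRect(B[:,:2].astype(np.float32)); print("  rim",np.round(r[0],1),np.round(r[1],1),round(r[2],1))
E
python3 fit.py
```

```text
bed c [582.6  53.1  63.7] n [-0.024  0.999  0.048] tilt 87.24 yaw -88.62 res 7.57 894
top web 0
top handle 341 h 64.6 rect [ 10.  218.1] 0.3 centre [570.8 120.5   0.9] yawdeg -88.62
top [220 218 220 237 237 216 209 199 214 219 221 221 219 220 224 219 220 227
 224]
side web 0
side handle 148 h 64.6 rect [118.5   6.9] 89.5 centre [ 6.163e+02  1.217e+02 -1.000e-01] yawdeg -88.62
side [215 247 276 295 278 369 355 246 156 131 135 128 127 126 110 116  98  86
  72]
top tray 4446 [526.4 340.4] [110.6 160.5] 74.6 z [ 3.8  7.2 24.1]
  rim [527.7 340.4] [109.9 158. ] 74.6
side tray 6371 [529.1 340.8] [109.1 162.1] 74.6 z [ 2.7  5.2 21.9]
  rim [529.1 340.8] [109.1 162.1] 74.6
```

```bash
python3 - <<'E'
s=open("fit.py").read()
a=s.index('P=C["top"]'); b=s.index('print("bed c"')
s=s[:a]+'''P=np.concatenate([C["top"][192:252,280:310].reshape(-1,3),C["side"][200:320,255:300].reshape(-1,3)])
P=P[(P[:,2]>15)&(P[:,2]<110)&(abs(P[:,0]-580)<110)]
g=np.random.default_rng(0); best=0
for _ in range(3000):
    q=P[g.choice(len(P),3,False)]; m=np.cross(q[1]-q[0],q[2]-q[0]); m/=np.linalg.norm(m)+1e-9; m*=np.sign(m[2]+1e-12)
    if abs(np.degrees(np.arccos(m[2]))-30)>4 or m[0]>0: continue
    k=abs((P-q[0])@m)<2
    if k.sum()>best: best=k.sum(); K=k
P=P[K]; c=P.mean(0); n=np.linalg.svd(P-c)[2][2]; n*=np.sign(n[2]); r=(P-c)@n
'''+s[b:s.index("# tray")]
open("fit.py","w").write(s)
E
python3 fit.py
```

```text
bed c [597.6  49.6  65.5] n [-0.483  0.038  0.875] tilt 28.96 yaw -4.48 res 1.1 1781
top web 271 h 61.0 rect [24.  81.8] 88.4 centre [549.2 -45.  112.6] yawdeg -4.48
top handle 149 h 64.8 rect [11.8 43.3] 88.6 centre [554.2  12.6 117.3] yawdeg -4.48
top [1541 2148  684  277  266  199  310  573  995  204   25   21   21   20
   20   61  509  160    5]
side web 382 h 59.8 rect [26.  79.4] 88.7 centre [549.6 -43.6 111.4] yawdeg -4.48
side handle 94 h 63.1 rect [12.3 43.2] 87.7 centre [554.8  14.1 115.6] yawdeg -4.48
side [1788  840  216  148   75   72  309  482  494   71   64   62   61   66
   67  250  309   23    0]
```

```bash
cat >> h.py <<'E'
yaw=np.radians(-6.0); Rv=R.from_euler("z",yaw)*R.from_euler("y",-30,degrees=True)  # bed frame: x uphill, y slide, z normal
s,t,n=Rv.as_matrix().T
web=np.array([549.4,-44.3,112.0]); seat=web-60*n
htop=np.array([554.5,13.3,116.5])
hs,ht=(htop-web)@s,(htop-web)@t         # handle relative to block centre, in the bed frame
def V(a,b,h): return seat+a*s+b*t+h*n
tray=np.array([528.5,340.6,0]); Rt=R.from_euler("z",-15.4,degrees=True)
def tool(Rf,flip): return (Rf*R.from_euler("z",180*flip,degrees=True)*R.from_euler("x",180,degrees=True)).as_rotvec()
E
python3 - <<'E'
from h import *
print("seat",seat.round(1),"handle",hs.round(1),ht.round(1))
for f in(0,1):
    for nm,p,r in[("preh",V(hs,ht,140),Rv),("h",V(hs,ht,34),Rv),("hopen",V(hs,98,34),Rv),("preb",V(0,0,140),Rv),("b",V(0,0,30),Rv),("lift",V(8,0,150),Rv),("over",tray+[0,0,200],Rt),("place",tray+[0,0,35],Rt)]:
        q=bot.inverse_kinematics(p,tool(r,f)); print(f,nm,np.round(p),None if q is None else np.round(q,2))
E
```

```text
seat [579.2 -47.4  60. ] handle 1.4 57.8
0 preh [517.  17. 182.] [ 0.09 -0.04 -0.8   0.3  -0.1  -2.97]
0 h [570.  12.  90.] [ 0.07  0.19 -0.86  0.01 -0.09 -2.99]
0 hopen [574.  52.  90.] [ 0.16  0.2  -0.84  0.03 -0.13 -2.91]
0 preb [510. -40. 181.] [-0.07 -0.06 -0.81  0.29 -0.02 -3.11]
0 b [564. -46.  86.] [-0.07  0.19 -0.88 -0.01 -0.02 -3.11]
0 lift [512. -40. 194.] [-0.07 -0.07 -0.78  0.33 -0.02 -3.11]
0 over [528. 341. 200.] [ 0.57  0.45  0.07  1.19  0.   -2.3 ]
0 place [528. 341.  35.] [ 0.57  0.57 -0.18  0.82  0.   -2.3 ]
1 preh [517.  17. 182.] [ 0.09 -0.04 -0.8   0.3  -0.1   0.17]
1 h [570.  12.  90.] [ 0.07  0.19 -0.86  0.01 -0.09  0.15]
1 hopen [574.  52.  90.] [ 0.16  0.2  -0.84  0.03 -0.13  0.23]
1 preb [510. -40. 181.] [-0.07 -0.06 -0.81  0.29 -0.02  0.03]
1 b [564. -46.  86.] [-0.07  0.19 -0.88 -0.01 -0.02  0.03]
1 lift [512. -40. 194.] [-0.07 -0.07 -0.78  0.33 -0.02  0.03]
1 over [528. 341. 200.] [0.57 0.45 0.07 1.19 0.   0.84]
1 place [528. 341.  35.] [ 0.57  0.57 -0.18  0.82  0.    0.84]
```

Run:
```python
from h import *
o=tool(Rv,1)
bot.goto(V(hs,ht,140),o); bot.grip(36)
bot.move_straight(V(hs,ht,60),max_speed=150); bot.move_straight(V(hs,ht,34),max_speed=60)
print("F",np.round(bot.get_force(),1)); bot.grip(0,40)
print("w",bot.get_grip_width(),bot.get_grasp_force(),"F",np.round(bot.get_force(),1),bot.get_clock())
if 9<bot.get_grip_width()<15:
    bot.move_straight(V(hs,98,34),max_speed=40); bot.wait(.3)
    print("F",np.round(bot.get_force(),1),"w",bot.get_grip_width(),((np.array(bot.get_tool_pos())-seat)@t).round(1))
    im,d=bot.camera("side"); cv2.imwrite("pics/s1.png",cv2.resize(im[180:360,200:420,::-1],None,fx=3,fy=3)); print(bot.get_clock())
```

```text
F [ 0.4  0.6 -0. ]
w 10.917846984031037 40.341541171073914 F [-0.6 -0.2  2.2] 5.4333
F [-3.2 -0.   4.5] w 11.49431307105347 98.8
6.9417
```

View pics/s1.png

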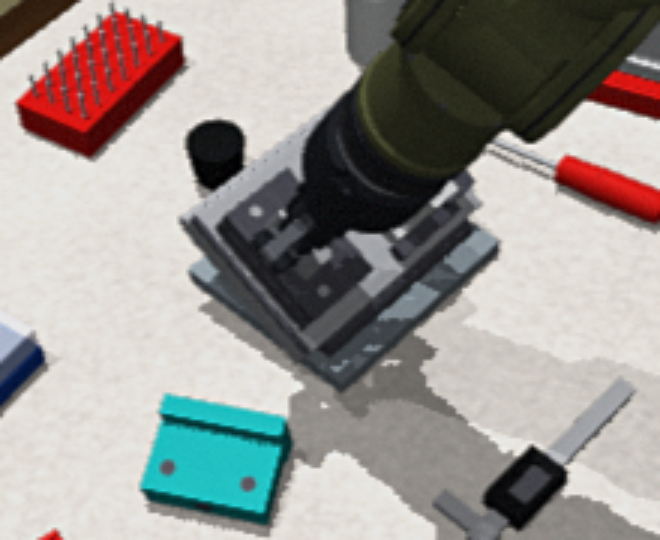

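The picture shows the jaw moved towards the bed's far side with the gripper on its handle, around (285,240) in the crop. Next I release, back off and re-measure the block and jaw.

Run:
```python
from h import *
bot.grip(30); bot.move_straight(V(hs,98,140),max_speed=200); 
q=np.array(bot.get_joints()); bot.move_j([-0.75,*q[1:]])
for c in("top","side"):
    im,d=bot.camera(c); np.savez(f"{c}1.npz",im=im,d=d); A=cloud(c,d).reshape(-1,3)[d.ravel()>0]-seat
    a,b,h=A@s,A@t,A@n
    for nm,lo,hi,b0,b1 in(("web",56,63,-25,25),("handle",60.5,68,75,120)):
        k=(h>lo)&(h<hi)&(abs(a)<60)&(b>b0)&(b<b1)
        if k.sum()<10: print(c,nm,k.sum());continue
        r=cv2.minAreaRect(np.stack([a[k],b[k]],1).astype(np.float32)); print(c,nm,k.sum(),np.round(r[0],1),np.round(r[1],1),round(r[2],1),"h",np.median(h[k]).round(1))
print(bot.get_clock())
```

```text
top web 433 [ 0.1 -0.7] [23.9 80.6] 89.8 h 61.3
top handle 148 [ 1.9 98.7] [12.  44.2] 89.5 h 65.1
side web 414 [-0.4  0.3] [26.6 79.2] 89.4 h 59.7
side handle 132 [  0.5 100.4] [13.4 42.5] 88.5 h 63.2
9.7667
```

Run:
```python
from h import *
o=tool(Rv,1)
bot.goto(V(0,0,140),o); bot.grip(48)
bot.move_straight(V(0,0,60),max_speed=150); bot.move_straight(V(0,0,30),max_speed=50)
print("F",np.round(bot.get_force(),1)); bot.grip(0,60)
w=bot.get_grip_width(); print("w",w,bot.get_grasp_force(),"F",np.round(bot.get_force(),1))
if 21<w<27:
    bot.move_straight(V(1,0,36),max_speed=30); print("F",np.round(bot.get_force(),1))
    bot.move_straight(V(4,0,60),max_speed=60); print("F",np.round(bot.get_force(),1))
    bot.move_straight(V(8,0,150),max_speed=120); print("w",bot.get_grip_width(),"F",np.round(bot.get_force(),1))
    bot.goto(tray+[0,0,150],tool(Rt,1)); bot.wait(.3)
    print("w",bot.get_grip_width(),bot.get_grasp_force(),"F",np.round(bot.get_force(),1),"T",np.round(bot.get_torque(),2),np.round(bot.get_tool_pos(),1))
    im,d=bot.camera("side"); np.savez("side2.npz",im=im,d=d); cv2.imwrite("pics/s2.png",cv2.resize(im[240:480,100:400,::-1],None,fx=2.5,fy=2.5)); print(bot.get_clock())
```

```text
F [-1.   0.3  0.1]
w 23.160744129814937 59.25814747810364 F [-1.8 -0.6  2.7]
F [ 0.8  0.5 -2.3]
F [-0.  -0.2 -2.7]
w 23.3904540725413 F [ 0.8 -0.2 -2.5]
w 23.020571355386384 58.97566080093384 F [ 0.8 -0.1 -3.2] T [0.02 0.03 0.04] [528.8 339.7 150.6]
16.8333
```

View pics/s2.png

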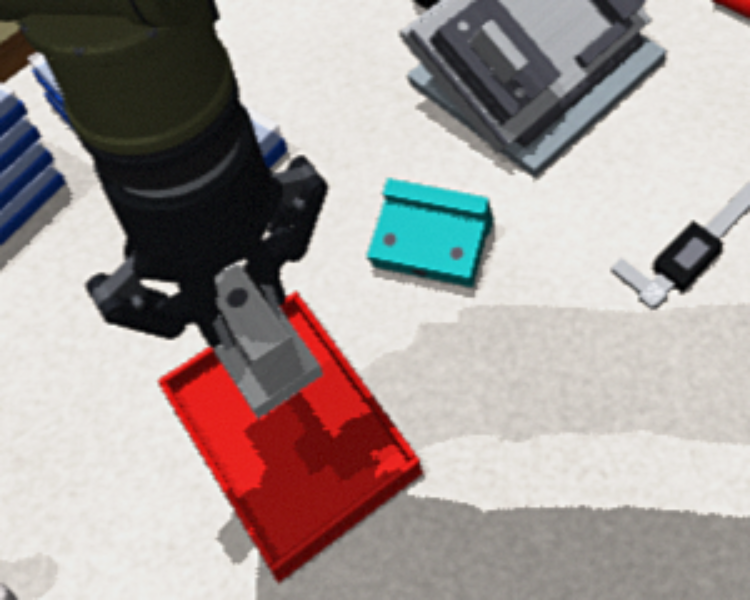

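The block hangs upright in the fingers above the empty tray at crop (265,345), with the vise empty and its jaw open. Next I lower it, watching the force.

Run:
```python
from h import *
bot.move_straight(tray+[0,0,60],max_speed=120); bot.move_straight(tray+[0,0,40],max_speed=40); bot.wait(.2)
f0=bot.get_force()[2]; z=40
while z>28:
    z-=.7; bot.move_straight(tray+[0,0,z],max_speed=15); f=bot.get_force()[2]
    if f-f0>6: break
print("contact z",z,bot.get_tool_pos()[2],"F",f0,f)
bot.wait(.2); bot.grip(46); bot.wait(.2)
bot.move_straight(tray+[0,0,90],max_speed=80); bot.move_straight(tray+[0,0,250],max_speed=200)
q=np.array(bot.get_joints()); bot.move_j([0,*q[1:]])
print(bot.get_clock())
for c in("top","side"):
    im,d=bot.camera(c); A=cloud(c,d).reshape(-1,3)[d.ravel()>0]
    B=(A-tray)@Rt.as_matrix()
    k=(B[:,2]>58)&(B[:,2]<75)&(abs(B[:,0])<70)&(abs(B[:,1])<50)
    print(c,k.sum(),[np.round(x,1) for x in cv2.minAreaRect(B[k,:2].astype(np.float32))],np.median(B[k,2]),B[k,2].std()) if k.sum()>9 else print(c,k.sum())
    a,b,h=((A-seat)@Rv.as_matrix()).T; k=(h>60.5)&(h<68)&(abs(a)<60)&(b>75)&(b<120); print("handle",k.sum(),np.mean(b[k]) if k.any() else 0)
cv2.imwrite("pics/s3.png",im[...,::-1])
```

```text
contact z 33.699999999999974 34.951675413800146 F -2.7969473172506323 8.7350588713289
24.7167
top 618 [array([-1.6, -0.7]), array([25.5, 80.1]), np.float64(89.3)] 66.49048188781262 2.373541764951438
handle 0 0
side 751 [array([-0.1,  0.6]), array([24.3, 81.7]), np.float64(89.9)] 64.59504740116029 1.4725192444434805
handle 133 100.35177946459825
```

View pics/s3.png

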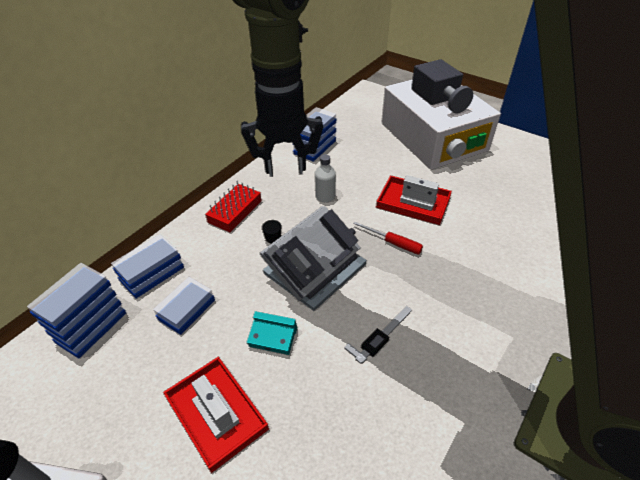

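The block stands upright in the middle of the empty tray at (215,405), the jaw is open, the other things are where they were, and the arm is clear. I'm handing in.

```bash
python3 -c "
from plant import bot
print(bot.finish_job())"
```

```text
the job is handed in; nothing more can be done
None
```

I slid the jaw open to about 44 mm, set the block upright within about 2 mm of the empty tray's centre and lined up with its length, left everything else where it was as far as the last picture shows, and handed the job in; no verdict was returned.

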